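# Empty the tilt-out hub bin at the pit table

### The job

Empty the blue tilt-out bin of the parts rack into the tray below it: squeeze its two red release tabs together to unlatch it, pull the bin forward and tip it right over to its stop, so that all five brass hubs end in the tray. Leave the bin hanging tipped at its stop, keep the other two bins shut, leave the tray where it stands and do not push the other things on the table about.

Things in the scene. Friction and masses are not known exactly. Their poses are not given: they have to be found in the camera images.
- blue_bin (a joint): swing of the blue tilt-out bin about its hinge, rad: 0 shut, grows as its top comes forward; hard stop at 2.10. Latched at 0 until both tabs are squeezed. Stiff hinge: stays at any angle, takes 0.45 N m plus up to 0.3 N m of weight, so 5 to 9 N at the tabs. A bin point (x, z) from the hinge goes to (x cos q - z sin q, x sin q + z cos q).
- blue_hinge (a point): fixed point on the blue bin's hinge, mid-width, at its lower front edge, 155 mm above the table. x to the rear (away from the pulling side), y along the hinge, z up. Bin 118 mm wide; floor 90 mm deep, 4 mm thick; sides 92 mm high; rear wall upright, 115 mm high, outer face 92 mm behind the hinge; front wall 85 mm long, leaning out 0.35 rad.
- blue_tabs (a point): midway between the two red release tabs before the blue bin's top edge; moves with the bin. Shut: 50 mm in front of the hinge, 82 mm above it, axes as blue_hinge. Tabs: upright plates 16 (x) x 8 x 38 mm, 62 to 100 mm above the hinge, outer faces 56 mm apart along y; each sprung outwards (2 N, 5 N fully in), travel 7.5 mm inwards. Black block 18 mm wide between them.
- blue_latch (a point): mid-point of the blue bin's latch rods, 30 mm in front of and 52 mm above the hinge when shut; moves with the bin. An 8 mm steel rod runs from each tab sideways to a keeper on the frame (64.5 to 71.5 mm off the middle, to 65 mm above the hinge, to 44 mm in front of it). The bin is free only while both tabs are in by 6 mm or more; past 0.4 rad they may be let go.
- blue_rear (a point): point on the outer face of the blue bin's rear wall, mid-width, 92 mm behind and 100 mm above the hinge when shut; moves with the bin. Past about 0.8 rad that face looks upwards and can be pressed down from above to tip the bin on to its stop. The black frame's side plates stand just outside the bin, up to 258 mm above the table.
- grey_bin (a joint): swing of the grey bin, built as the blue one; 0 shut. Leave shut.
- white_bin (a joint): swing of the white bin, built as the blue one; 0 shut. Leave shut.
- rack: grey drawer block that carries the three bins side by side, 146 mm apart in any order; 130 x 450 x 125 mm high, fixed. Origin on the table below the hinge line, mid-length; x to the rear, y along the row; it stretches from 1 mm to 131 mm behind the hinge line.
- tray: loose open aluminium tray in front of and below the blue bin, 200 (x) x 180 (y) x 40 mm high, walls 4 mm, 0.6 kg; origin under its centre, which lies about 130 mm in front of the blue hinge.
- grease: loose dark-capped jar, 44 mm across, 50 mm high, on the table in front of the grey bin; bystander.
- wheel: loose black rubber wheel lying flat, 62 mm across, 26 mm high, on the table in front of the white bin; bystander.
- driver: loose screwdriver lying on the table, 170 mm long; bystander.
- spray: loose blue and white can, 52 mm across, 160 mm high; bystander.
- water: loose clear bottle with red cap, 66 mm across, 200 mm high; bystander.
- radio: loose black remote control lying flat, 170 x 130 x 55 mm; bystander.
- hub0: loose brass wheel hub that starts in the blue bin: flange 25 mm across, 7 mm thick, with a boss 16 mm across, 15 mm high in all, about 22 g; origin at the centre of the flange's underside.
- hub1: loose brass wheel hub that starts in the blue bin: flange 25 mm across, 7 mm thick, with a boss 16 mm across, 15 mm high in all, about 22 g; origin at the centre of the flange's underside.
- hub2: loose brass wheel hub that starts in the blue bin: flange 25 mm across, 7 mm thick, with a boss 16 mm across, 15 mm high in all, about 22 g; origin at the centre of the flange's underside.
- hub3: loose brass wheel hub that starts in the blue bin: flange 25 mm across, 7 mm thick, with a boss 16 mm across, 15 mm high in all, about 22 g; origin at the centre of the flange's underside.
- hub4: loose brass wheel hub that starts in the blue bin: flange 25 mm across, 7 mm thick, with a boss 16 mm across, 15 mm high in all, about 22 g; origin at the centre of the flange's underside.

How it is judged:
By the outcome, as a careful person would: the job done as asked, in the order asked, and still so for the second after the job is handed in, with the robot touching nothing.
It also fails if it takes over 54 s, if anything falls off the work surface, if the arm or the gripper's body presses on something with over 40 N, if the wrist force passes 120 N, or if a joint passes its speed limit or range.

### The arm

A 7-joint arm with a two-finger parallel gripper is mounted at the origin on the work surface. World frame = base frame: x ahead of the robot, y to its left, z up, the work surface at z = 0. Lengths are in m, angles in rad, forces in N, time in s.
With the tool pointing down it reaches from about 0.425 to 0.875 m from the base axis. Payload 8.4 kg.
Tool frame: the origin (TCP) lies on the mounting face of the last link; the fingertips stand 182 mm ahead of it and the grasp point (between the pads) lies 164 mm ahead of it; z points along the fingers, y is the line along which they close (so a half turn about z gives the same grasp; the last joint's range is limited). The gripper opens to 87 mm and grips with 3 to 60 N. Pads are 19 mm wide; open, the fingers measure 117 mm over their backs; the gripper's body (75 mm by 190 mm) begins 51 mm behind the grasp point.
Start: joints at [1.111, 0.333, 0.04, 1.465, -0.013, 1.343, -0.059], TCP at [0.229, -0.608, 0.405] pointing down, gripper open.
Joint ranges: [-2.58, 2.58], [-0.38, 2.09], [-1.3, 1.39], [0.25, 2.4], [-1.5, 4.64], [0.08, 2.09], [-2.65, 2.65]. Speed limits (rad/s): [2.22, 2.22, 2.79, 2.79, 3.14, 3.14, 3.14].

### API

Orientations are given as a 3x3 rotation matrix whose columns are the frame's x, y, z axes.
In Python, from plant import manip gives the robot as it stands. The module is installed in compiled form; this text tells all that it offers.
- The arm moves only by the tool apply_moves, never from a script. Its argument "moves" is a list of rows, each a list of 7 numbers: the shift along the tool's x, y, z in m, then the turn, a rotation vector about the tool's x, y, z in degrees, then the opening, from 0 (shut) to 1 (fully open). In form: [[dx, dy, dz, rx, ry, rz, claw], ...]. A call has 1 to 20 rows; each row shifts and turns the commanded pose from where the row before left it, along the tool's axes as they then stand; what a row does not reach is not made up. A row lasts 1/10 s, in which the tool goes at most 50 mm and 8.59 degrees, less where a joint would pass 70% of its speed; a pose out of reach is approached as far as the arm can. A call is refused whole if a number of a shift passes 0.05 or a number of a turn 8.59, either way. A call with a gripper value outside its range is refused whole. The fingers move at their own pace and stop on an object; "squeeze" is the grip in N (left out, the last holds). Time passes only in rows, so rows that do not move let the fingers close. It gives the time, the measured TCP pose, the force, the opening and the grip force at its end, in the units of the state.
- manip.get_state(): the state, without advancing time (a new reading comes with each control period).
- manip.camera(name): name is "side" or "top"; returns a dict with "image" (384x512x3 uint8, blue, green, red), "range_z" (384x512 float32, m along the optical axis (not along the pixel's ray), 0 where there is no reading), "mtx" (3x3 intrinsics, pixels), "world_from_camera" (4x4, takes a point from camera to world coordinates). Camera axes: x right, y down, z forward; pixel columns grow to the right and rows downward; lengths in m; the calibration is good to about 2 mm. A picture is of the moment at which its call begins.
- manip.sign_off(): hands the job in; it is judged then, once.
The state is a dict: "clock": time; "q": joint angles; "joint_vel": joint speeds; "effort": joint torques, N m; "tcp_pos": TCP position; "orientation": TCP orientation; "ft_force": force on the tool from outside, world axes, zero at the start; "ft_torque": the same for the moment, N m; "grip_width": finger opening in m; "finger_force": force on a finger pad.
Only numpy, scipy, OpenCV 4.12 (cv2) and the standard library are available. Lean on these libraries where they do the work, as an engineer would, in place of code of your own. Each camera call takes 0.05 s, during which the arm holds its last target. There are 200 camera calls.

## Working session

There is one attempt and no reset: what is moved stays moved. The work goes in short steps, Python scripts to look and compute and a tool call to move; the robot and the scene stay as the last step left them, time stands still between calls to the robot, and variables do not carry over. Pictures are saved under pics/ and viewed, at most 10 in all, crops included, and the job is handed in when it is done.

Besides the shell and the picture viewer there is one more tool, called after ">>>" in YAML: its name, and indented under it one key for each argument. apply_moves: Moves the arm, as the interface text tells. Its arguments: {"type":"object","properties":{"moves":{"type":"array","items":{"type":"array","items":{"type":"number"}}},"squeeze":{"type":"number"}},"required":["moves"]}

```bash
mkdir -p pics; python3 - <<'E'
from plant import manip
import cv2,numpy as np
for n in("side","top"):
    c=manip.camera(n); cv2.imwrite(f"pics/{n}0.png",c["image"]); np.savez(f"{n}0.npz",**c)
    print(n,c["mtx"].tolist(),np.round(c["world_from_camera"],3).tolist())
s=manip.get_state();print(s)
E
```

```text
side [[424.03025735963536, 0.0, 249.70286518179066], [0.0, 424.03025735963536, 187.03379288882564], [0.0, 0.0, 1.0]] [[-0.824, -0.268, 0.498, -0.102], [-0.566, 0.401, -0.72, 1.064], [-0.007, -0.876, -0.483, 0.856], [0.0, 0.0, 0.0, 1.0]]
top [[400.77995983394527, 0.0, 252.12140330648165], [0.0, 400.77995983394527, 195.32387088295775], [0.0, 0.0, 1.0]] [[-0.016, -0.983, 0.182, 0.387], [-1.0, 0.02, 0.019, 0.064], [-0.023, -0.182, -0.983, 1.4], [0.0, 0.0, 0.0, 1.0]]
{'clock': 0.1, 'q': array([ 1.1108047 ,  0.33384891,  0.03987546,  1.46618707, -0.013415  ,
        1.34332673, -0.05853804]), 'joint_vel': array([-0.00044291, -0.00230382, -0.00167305, -0.00234077,  0.00032863,
        0.00016886,  0.00036197]), 'effort': array([ 4.63759963e-03, -6.57805324e+01,  1.34066820e+00, -4.04708290e+01,
       -5.96012967e-02,  4.08934895e-02,  1.15939797e-04]), 'tcp_pos': array([ 0.22939513, -0.60799985,  0.40394037]), 'orientation': array([[ 9.35638504e-01,  3.52959228e-01, -6.10943358e-04],
       [ 3.52959747e-01, -9.35637498e-01,  1.37437606e-03],
       [-8.65228007e-05, -1.50155758e-03, -9.99998869e-01]]), 'ft_force': array([ 0.22244331, -0.23711793,  0.46738759]), 'ft_torque': array([ 0.01296359,  0.01050249, -0.00957491]), 'finger_force': 0.0, 'grip_width': 0.08690830584626824}
```

View pics/side0.png

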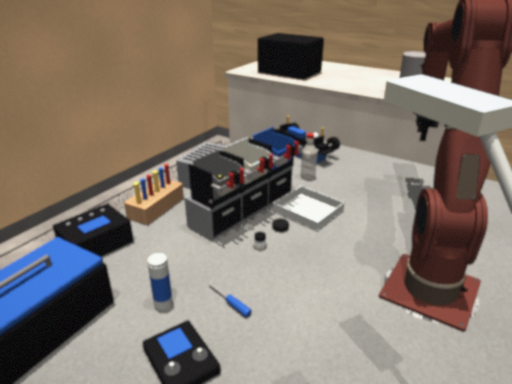

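View pics/top0.png

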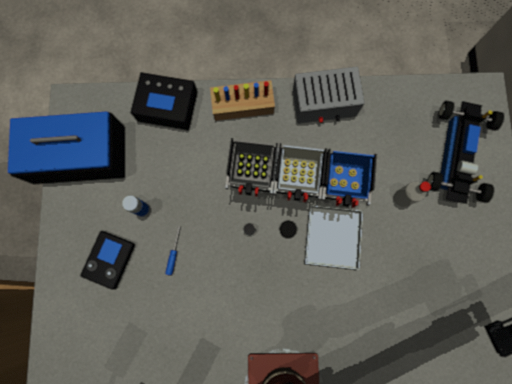

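The top view shows the blue bin at the right end of the rack (350,178), with its red tabs at about (347,201). The tray is at (333,238), and the water bottle's red cap is at (425,187). The side view shows the blue bin at (275,143). Next I'll measure the tabs and the tray.

```bash
cat > h.py <<'E'
import cv2,numpy as np
def pts(c):
    z=c["range_z"];v,u=np.indices(z.shape);K=c["mtx"]
    P=np.stack([(u-K[0,2])/K[0,0]*z,(v-K[1,2])/K[1,1]*z,z],-1)
    W=c["world_from_camera"];return P@W[:3,:3].T+W[:3,3]
def red(im):
    h=cv2.cvtColor(im,cv2.COLOR_BGR2HSV)
    return (((h[...,0]<8)|(h[...,0]>172))&(h[...,1]>150)&(h[...,2]>70)).astype(np.uint8)
def blobs(m,P,name,amin=4):
    n,l,s,c=cv2.connectedComponentsWithStats(m)
    for i in range(1,n):
        if s[i,4]>=amin:
            p=P[(l==i)&np.isfinite(P[...,2])]
            print(name,np.round(c[i],1),s[i,:5].tolist(),"med",np.round(np.median(p,0),3),"min",np.round(np.percentile(p,5,0),3),"max",np.round(np.percentile(p,95,0),3))
E
python3 - <<'E'
from h import *
for n in("side","top"):
    c=dict(np.load(n+"0.npz"));P=pts(c);m=red(c["image"])
    if n=="side": m[:, 340:]=0
    else: m[300:]=0
    blobs(m,P,n)
    if n=="top":
        # tray rim and rack frame
        z=P[...,2]
        sel=(z>.03)&(z<.046);M=np.zeros_like(m);M[200:275,295:370]=sel[200:275,295:370]
        q=P[M>0][:,:2].astype(np.float32);r=cv2.minAreaRect(q);print("rim",len(q),r)
        M=((z>.225)&(z<.28)).astype(np.uint8);M[:130]=0;M[215:]=0;M[:,:220]=0;M[:,385:]=0
        q=P[M>0][:,:2].astype(np.float32);print("frame",len(q),cv2.minAreaRect(q),cv2.boxPoints(cv2.minAreaRect(q)).round(3).tolist())
        print("heights", np.round(z[180,225:385:6],3))
        cv2.imwrite("pics/crop.png",cv2.resize(c["image"][135:275,220:385],None,fx=4,fy=4,interpolation=cv2.INTER_CUBIC))
E
```

```text
side [309.9 134.8] [308, 133, 5, 4, 17] med [ 0.627 -0.433  0.195] min [ 0.617 -1.138 -0.106] max [ 0.973 -0.418  0.197]
side [296.2 146.5] [295, 140, 4, 14, 30] med [ 0.571 -0.21   0.221] min [ 0.565 -0.613  0.067] max [ 0.782 -0.203  0.25 ]
side [287.7 151.7] [284, 145, 7, 14, 56] med [ 0.579 -0.162  0.229] min [ 0.571 -0.184  0.208] max [ 0.595 -0.157  0.251]
side [270.5 161.6] [269, 155, 4, 13, 30] med [ 0.591 -0.064  0.226] min [ 0.585 -0.069  0.209] max [ 0.596 -0.059  0.249]
side [261.5 164.7] [258, 158, 7, 14, 54] med [ 0.598 -0.018  0.23 ] min [ 0.592 -0.036  0.211] max [ 0.609 -0.013  0.25 ]
side [167.  173.7] [166, 165, 4, 18, 34] med [0.994 0.043 0.114] min [0.988 0.037 0.077] max [0.997 0.048 0.144]
side [241.1 175.3] [240, 168, 4, 15, 43] med [0.612 0.081 0.231] min [0.606 0.077 0.208] max [0.618 0.085 0.252]
side [230.7 179.9] [227, 172, 7, 16, 69] med [0.619 0.127 0.229] min [0.612 0.107 0.208] max [0.634 0.131 0.252]
side [149.8 185.4] [148, 176, 5, 19, 42] med [0.982 0.144 0.109] min [0.978 0.14  0.079] max [0.989 0.149 0.144]
top [265.8  83.6] [264, 81, 5, 6, 23] m
[... 1113 characters left out ...]
211  0.259]
rim 328 ((0.5081965923309326, -0.18662714958190918), (0.18082962930202484, 0.2315121442079544), 82.7976303100586)
frame 2346 ((0.6676188707351685, -0.05704592168331146), (0.4337408244609833, 0.16077865660190582), 82.02226257324219) [[0.5580000281333923, -0.26100000739097595], [0.7170000076293945, -0.28299999237060547], [0.7770000100135803, 0.1469999998807907], [0.6179999709129333, 0.16899999976158142]]
heights [-2.00e-03  2.29e-01  1.92e-01  1.83e-01  1.69e-01  1.59e-01  1.53e-01
  1.60e-01  2.27e-01  2.01e-01  1.70e-01  1.65e-01  1.61e-01  1.73e-01
  1.79e-01  1.40e+00  2.32e-01  2.58e-01  1.73e-01  1.60e-01  1.65e-01
  1.59e-01  1.62e-01  1.67e-01  2.46e-01  2.60e-01  1.00e-03]
```

View pics/crop.png

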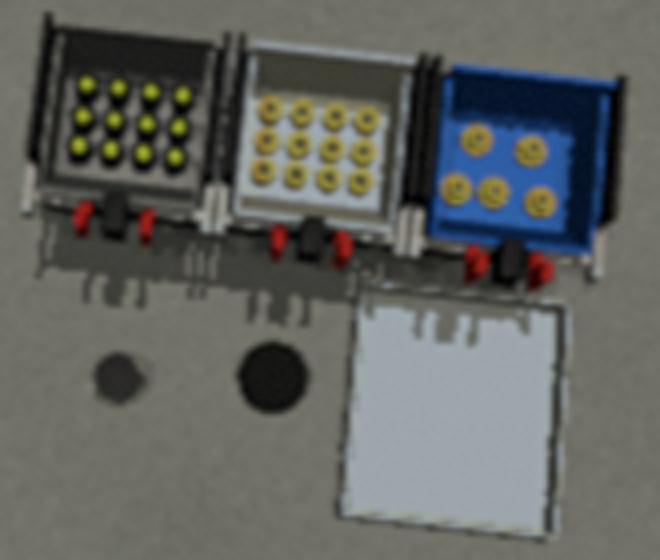

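The tabs are at about (0.584,-0.167) and (0.580,-0.214), 48 mm between centres with tops at z≈0.255, which fits the sizes given. Their midpoint is about (0.582,-0.190), the rack yaw is about -7.7°, and the hinge is near (0.631,-0.197). First I'll move above the tabs.

>>> apply_moves:
  moves:
    - [0, 0, -0.024, 0, 0, 7.1, 1]
    - [0, 0, -0.024, 0, 0, 7.1, 1]
    - [0, 0, -0.024, 0, 0, 7.1, 1]
    - [0, 0, -0.024, 0, 0, 7.1, 1]
    - [0.0244, -0.0385, 0, 0, 0, 0, 1]
    - [0.0244, -0.0385, 0, 0, 0, 0, 1]
    - [0.0244, -0.0385, 0, 0, 0, 0, 1]
    - [0.0244, -0.0385, 0, 0, 0, 0, 1]
    - [0.0244, -0.0385, 0, 0, 0, 0, 1]
    - [0.0244, -0.0385, 0, 0, 0, 0, 1]
    - [0.0244, -0.0385, 0, 0, 0, 0, 1]
    - [0.0244, -0.0385, 0, 0, 0, 0, 1]
    - [0.0244, -0.0385, 0, 0, 0, 0, 1]
    - [0.0244, -0.0385, 0, 0, 0, 0, 1]
    - [0.0244, -0.0385, 0, 0, 0, 0, 1]
    - [0.0244, -0.0385, 0, 0, 0, 0, 1]
    - [0, 0, 0, 0, 0, 0, 1]
    - [0, 0, 0, 0, 0, 0, 1]
  squeeze: 30

```text
clock: 1.9
tcp_pos: [0.5823, -0.1886, 0.5]
orientation: [[0.991, -0.132, -0.001], [-0.132, -0.991, 0.001], [-0.001, -0.0, -1.0]]
ft_force: [-0.1, -1.3, -0.5]
grip_width: 0.0869
finger_force: 0.0
```

>>> apply_moves:
  moves:
    - [-0.001, 0.001, 0.025, 0, 0, 0, 1]
    - [0, 0, 0.025, 0, 0, 0, 1]
    - [0, 0, 0, 0, 0, 0, 1]

```text
clock: 2.2
tcp_pos: [0.5791, -0.1921, 0.4473]
orientation: [[0.991, -0.137, -0.006], [-0.137, -0.991, 0.001], [-0.006, -0.0, -1.0]]
ft_force: [-1.1, 0.1, 0.5]
grip_width: 0.0873
finger_force: 0.0
```

```bash
python3 - <<'E'
from h import *
from plant import manip
c=manip.camera("side");t=manip.camera("top")
a=cv2.resize(c["image"][80:200,220:340],(480,480),interpolation=cv2.INTER_CUBIC)
cv2.imwrite("pics/s1.png",a)
P=pts(c);m=red(c["image"]);m[:,340:]=0;m[:135]=0;m[165:]=0;m[:,:280]=0;blobs(m,P,"s")
s=manip.get_state();g=s["tcp_pos"]+.164*s["orientation"][:,2];W=c["world_from_camera"]
for p in (g,g+.018*s["orientation"][:,2],np.array([.582,-.190,.255])):
    q=W[:3,:3].T@(p-W[:3,3]);u=c["mtx"]@q/q[2];print(p.round(4),u[:2].round(1),((u[:2]-[220,80])*4).round())
E
```

```text
s [310.  135.5] [308, 135, 5, 2, 10] med [ 0.622 -0.425  0.195] min [ 0.614 -0.428  0.192] max [ 0.631 -0.421  0.198]
s [296.4 147.2] [295, 142, 4, 12, 31] med [ 0.569 -0.209  0.234] min [ 0.565 -0.213  0.211] max [ 0.576 -0.204  0.251]
s [287.6 152.2] [284, 146, 6, 12, 41] med [ 0.578 -0.161  0.229] min [ 0.573 -0.167  0.212] max [ 0.588 -0.157  0.249]
[ 0.5799 -0.1918  0.2872] [292.2 134.4] [289. 218.]
[ 0.5799 -0.1918  0.2692] [292.  139.1] [288. 236.]
[ 0.582 -0.19   0.255] [291.1 142.7] [284. 251.]
```

View pics/s1.png

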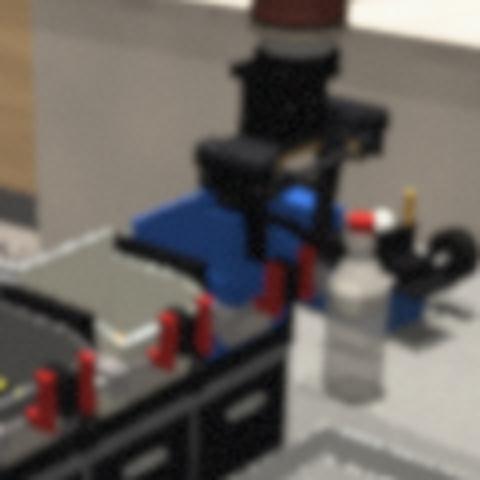

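The fingers straddle the tabs. The finger tips are at crop (257,245) and (330,240), and the tabs are at (270,285) and (305,270). Now I'll descend and squeeze.

>>> apply_moves:
  moves:
    - [0.001, -0.002, 0.016, 0, 0, 0, 1]
    - [0, 0, 0.016, 0, 0, 0, 1]
    - [0, 0, 0.014, 0, 0, 0, 1]
    - [0, 0, 0, 0, 0, 0, 1]
    - [0, 0, 0, 0, 0, 0, 0.4]
    - [0, 0, 0, 0, 0, 0, 0.2]
    - [0, 0, 0, 0, 0, 0, 0.2]
    - [0, 0, 0, 0, 0, 0, 0.2]
    - [0, 0, 0, 0, 0, 0, 0.2]

```text
clock: 3.2
tcp_pos: [0.5818, -0.1892, 0.4053]
orientation: [[0.991, -0.135, 0.001], [-0.135, -0.991, -0.001], [0.001, 0.001, -1.0]]
ft_force: [-0.9, -4.0, 2.0]
grip_width: 0.055
finger_force: 1.6
```

>>> apply_moves:
  moves:
    - [0, 0, 0, 0, 0, 0, 0.2]
    - [0, 0, 0, 0, 0, 0, 0.2]
    - [0, 0, 0, 0, 0, 0, 0.2]
    - [0, 0, 0, 0, 0, 0, 0.2]

```text
clock: 3.6
tcp_pos: [0.5813, -0.1908, 0.4057]
orientation: [[0.991, -0.137, 0.0], [-0.137, -0.991, -0.003], [0.001, 0.003, -1.0]]
ft_force: [-3.4, -6.8, 5.5]
grip_width: 0.0363
finger_force: 30.0
```

>>> apply_moves:
  moves:
    - [-0.01, 0, 0.0022, 0, 2.292, 0, 0.2]
    - [-0.01, 0, 0.0022, 0, 2.292, 0, 0.2]
    - [-0.01, 0, 0.0022, 0, 2.292, 0, 0.2]
    - [-0.01, 0, 0.0022, 0, 2.292, 0, 0.2]
    - [-0.01, 0, 0.0022, 0, 2.292, 0, 0.2]
    - [-0.01, 0, 0.0022, 0, 2.292, 0, 0.2]

```text
clock: 4.2
tcp_pos: [0.5234, -0.1828, 0.3879]
orientation: [[0.961, -0.137, 0.239], [-0.132, -0.991, -0.036], [0.242, 0.003, -0.97]]
ft_force: [-8.2, -5.1, 14.4]
grip_width: 0.0364
finger_force: 30.0
```

```bash
python3 - <<'E'
from h import *
from plant import manip
c=manip.camera("side")
cv2.imwrite("pics/s2.png",cv2.resize(c["image"][80:230,200:360],None,fx=3.5,fy=3.5,interpolation=cv2.INTER_CUBIC))
s=manip.get_state();print(s["q"].round(2),s["grip_width"],s["ft_force"].round(1),s["tcp_pos"].round(4),s["orientation"][:,2].round(3))
E
```

```text
[ 0.51  0.07 -0.25  1.83 -0.01  1.   -1.45] 0.036832154264459585 [-3.3 -5.9  9.5] [ 0.5223 -0.1827  0.3871] [ 0.241 -0.036 -0.97 ]
```

View pics/s2.png

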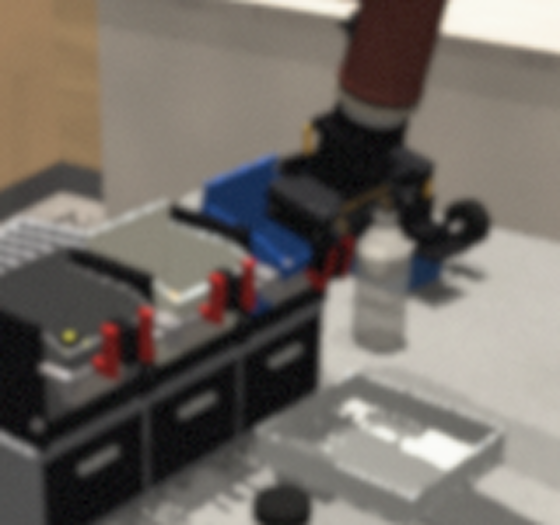

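The tabs at (325,265) and (345,255) have tilted with the bin, so it is unlatched. I'll keep turning.

>>> apply_moves:
  moves:
    - [-0.01, 0, 0.0022, 0, 2.292, 0, 0.2]
    - [-0.01, 0, 0.0022, 0, 2.292, 0, 0.2]
    - [-0.01, 0, 0.0022, 0, 2.292, 0, 0.2]
    - [-0.01, 0, 0.0022, 0, 2.292, 0, 0.2]
    - [-0.01, 0, 0.0022, 0, 2.292, 0, 0.2]
    - [-0.01, 0, 0.0022, 0, 2.292, 0, 0.2]
    - [-0.01, 0, 0.0022, 0, 2.292, 0, 0.2]

```text
clock: 4.95
tcp_pos: [0.4633, -0.1747, 0.3483]
orientation: [[0.858, -0.138, 0.494], [-0.118, -0.99, -0.07], [0.499, 0.002, -0.866]]
ft_force: [-19.2, -2.8, 17.8]
grip_width: 0.0368
finger_force: 30.0
```

```bash
python3 - <<'E'
from plant import manip
s=manip.get_state();print(s["q"].round(2),s["grip_width"],s["ft_force"].round(1),s["tcp_pos"].round(4),s["orientation"][:,2].round(3))
E
```

```text
[ 0.54 -0.1  -0.23  2.12 -0.19  0.61 -1.27] 0.036847987296300795 [-19.2  -2.8  17.8] [ 0.4633 -0.1747  0.3483] [ 0.494 -0.07  -0.866]
```

>>> apply_moves:
  moves:
    - [-0.01, 0, 0.0005, 0, 2.292, 0, 0.2]
    - [-0.01, 0, 0.001, 0, 2.292, 0, 0.2]
    - [-0.01, 0, 0.0015, 0, 2.292, 0, 0.2]
    - [-0.01, 0, 0.002, 0, 2.292, 0, 0.2]
    - [-0.01, 0, 0.002, 0, 2.292, 0, 0.2]
    - [0, 0, 0, 0, 0, 0, 0.2]

```text
clock: 5.55
tcp_pos: [0.4281, -0.1695, 0.3138]
orientation: [[0.74, -0.139, 0.658], [-0.103, -0.99, -0.093], [0.664, 0.002, -0.747]]
ft_force: [11.1, -13.0, -6.6]
grip_width: 0.0359
finger_force: 30.0
```

```bash
python3 - <<'E'
from plant import manip
s=manip.get_state();print(s["q"].round(2),s["grip_width"],s["ft_force"].round(1),s["tcp_pos"].round(4),s["orientation"][:,2].round(3))
E
```

```text
[ 0.46 -0.18 -0.12  2.32 -0.5   0.32 -0.95] 0.035940817274605893 [ 11.1 -13.   -6.6] [ 0.4281 -0.1695  0.3138] [ 0.658 -0.093 -0.747]
```

>>> apply_moves:
  moves:
    - [-0.0036, 0, 0.0026, 0, 0, 0, 0.2]
    - [-0.0036, 0, 0.0026, 0, 0, 0, 0.2]
    - [-0.0036, 0, 0.0026, 0, 0, 0, 0.2]
    - [-0.0036, 0, 0.0026, 0, 0, 0, 0.2]
    - [-0.0036, 0, 0.0026, 0, 0, 0, 0.2]
    - [0, 0, 0, 0, 0, 0, 0.2]

```text
clock: 6.15
tcp_pos: [0.4243, -0.1691, 0.2935]
orientation: [[0.74, -0.139, 0.658], [-0.102, -0.99, -0.094], [0.665, 0.002, -0.747]]
ft_force: [6.1, -9.2, 2.2]
grip_width: 0.0363
finger_force: 30.0
```

```bash
python3 - <<'E'
from h import *
from plant import manip
c=manip.camera("side");t=manip.camera("top")
cv2.imwrite("pics/s3.png",np.hstack([cv2.resize(x,(400,400),interpolation=cv2.INTER_CUBIC) for x in (c["image"][90:210,210:330],t["image"][140:260,280:400])]))
s=manip.get_state();print(s["q"].round(2),s["grip_width"],s["ft_force"].round(1),s["tcp_pos"].round(4),s["orientation"][:,2].round(3))
E
```

```text
[ 0.43 -0.15 -0.09  2.35 -0.56  0.27 -0.88] 0.03619566889107178 [ 7.1 -9.1  1.1] [ 0.4244 -0.1691  0.2936] [ 0.658 -0.094 -0.747]
```

View pics/s3.png

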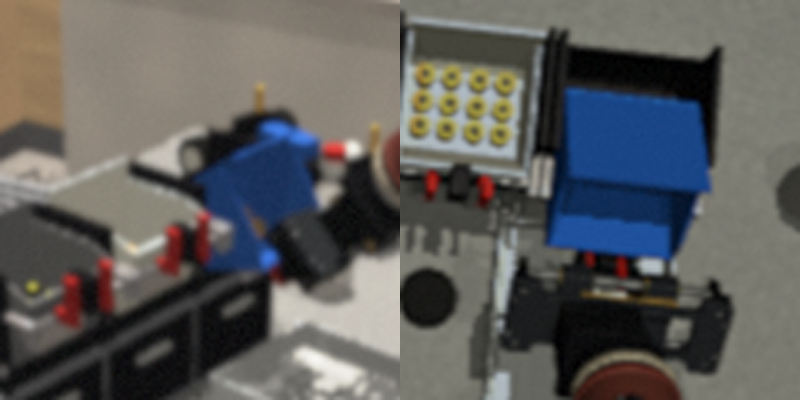

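The bin has swung about 0.95 rad and its rear face now looks upwards (top view, about (640,140)). The hubs are still inside. I'll let go and back out.

>>> apply_moves:
  moves:
    - [0, 0, 0, 0, 0, 0, 1]
    - [0, 0, 0, 0, 0, 0, 1]
    - [0, 0, 0, 0, 0, 0, 1]
    - [0, 0, 0, 0, 0, 0, 1]
    - [0, 0, 0, 0, 0, 0, 1]
    - [0, 0, -0.01, 0, 0, 0, 1]
    - [0, 0, -0.01, 0, 0, 0, 1]
    - [0, 0, -0.01, 0, 0, 0, 1]
    - [0, 0, -0.01, 0, 0, 0, 1]
    - [0, 0, 0, 0, 0, 0, 1]

```text
clock: 7.25
tcp_pos: [0.3964, -0.1638, 0.3228]
orientation: [[0.743, -0.135, 0.655], [-0.101, -0.991, -0.09], [0.661, 0.001, -0.75]]
ft_force: [-1.2, 0.7, -0.1]
grip_width: 0.087
finger_force: 0.0
```

```bash
python3 - <<'E'
from plant import manip
s=manip.get_state();print(s["q"].round(2),s["grip_width"],s["ft_force"].round(1),s["tcp_pos"].round(4),s["orientation"][:,2].round(3))
E
```

```text
[ 0.48 -0.26 -0.11  2.36 -0.5   0.37 -0.94] 0.08696854548184149 [-1.2  0.7 -0.1] [ 0.3964 -0.1638  0.3228] [ 0.655 -0.09  -0.75 ]
```

>>> apply_moves:
  moves:
    - [0.0264, 0, -0.03, 0, 0, 0, 1]
    - [0.0264, 0, -0.03, 0, 0, 0, 0.6]
    - [0.0264, 0, -0.03, 0, 0, 0, 0]
    - [0.0264, 0, -0.03, 0, 0, 0, 0]
    - [0.01, 0, 0, 0, -6.9, 0, 0]
    - [0.01, 0, 0, 0, -6.9, 0, 0]
    - [0.01, 0, 0, 0, -6.9, 0, 0]
    - [0.01, 0, 0, 0, -6.9, 0, 0]
    - [0.01, 0, 0, 0, -6.9, 0, 0]
    - [0.01, 0, 0, 0, -6.9, 0, 0]
    - [0.02, 0, 0, 0, 0, 0, 0]
    - [0, 0, 0, 0, 0, 0, 0]

```text
clock: 8.45
tcp_pos: [0.4774, -0.1767, 0.5032]
orientation: [[0.991, -0.132, -0.006], [-0.132, -0.991, 0.004], [-0.007, -0.003, -1.0]]
ft_force: [0.2, 0.3, -0.4]
grip_width: 0.0075
finger_force: 0.0
```

```bash
python3 - <<'E'
from h import *
from plant import manip
s=manip.get_state();print(s["q"].round(2),s["grip_width"],s["ft_force"].round(1),s["tcp_pos"].round(4),s["orientation"].round(3))
c=manip.camera("top");P=pts(c);h=cv2.cvtColor(c["image"],cv2.COLOR_BGR2HSV)
m=((h[...,0]>100)&(h[...,0]<125)&(h[...,1]>120)&(P[...,2]>.17)&(P[...,2]<.34)).astype(np.uint8);m[:, :310]=0;m[:,390:]=0;m[:140]=0;m[230:]=0
rx=np.array([.991,-.134,0]);ry=np.array([.134,.991,0])
p=P[m>0]-[.6315,-.1966,.155];d=np.stack([p@rx,p@ry,p[:,2]],1);k=abs(d[:,1])<.045;d=d[k]
for a in np.arange(-.13,.03,.015):
    e=d[(d[:,0]>a)&(d[:,0]<a+.015)]
    if len(e)>3: print(a.round(3),len(e),np.round(np.median(e,0),3))
E
```

```text
[ 0.65  0.03 -0.39  1.62  0.01  1.5  -1.44] 0.007454604045139974 [ 0.2  0.3 -0.4] [ 0.4774 -0.1767  0.5032] [[ 0.991 -0.132 -0.006]
 [-0.132 -0.991  0.004]
 [-0.007 -0.003 -1.   ]]
-0.1 8 [-0.086  0.007  0.025]
-0.085 62 [-0.075  0.013  0.023]
-0.07 104 [-0.061  0.006  0.018]
-0.055 114 [-0.044  0.002  0.137]
-0.04 142 [-0.033  0.     0.135]
-0.025 135 [-0.017 -0.002  0.124]
-0.01 129 [-0.002  0.001  0.113]
0.005 130 [0.013 0.002 0.101]
0.02 123 [ 0.027 -0.002  0.09 ]
```

The depth points put the bin at about 0.93 rad, with its rear face where expected. Next I'll move the closed fingers over that face and press.

>>> apply_moves:
  moves:
    - [0.032, 0, 0, 0, 0, 0, 0]
    - [0.032, 0, 0, 0, 0, 0, 0]
    - [0.032, 0, 0, 0, 0, 0, 0]
    - [0.032, 0, 0, 0, 0, 0, 0]
    - [0.032, 0, 0, 0, 0, 0, 0]
    - [0, 0, 0, 0, 0, 0, 0]
    - [-0.0035, 0, 0.013, 0, 0, 0, 0]
    - [-0.0035, 0, 0.013, 0, 0, 0, 0]
    - [-0.0094, 0, 0.0036, 0, 0, 0, 0]
    - [-0.0094, 0, 0.0036, 0, 0, 0, 0]
    - [-0.0094, 0, 0.0036, 0, 0, 0, 0]
    - [-0.0094, 0, 0.0036, 0, 0, 0, 0]
    - [-0.0094, 0, 0.0036, 0, 0, 0, 0]

```text
clock: 9.8
tcp_pos: [0.5793, -0.1904, 0.4609]
orientation: [[0.991, -0.133, -0.003], [-0.133, -0.991, 0.001], [-0.003, -0.001, -1.0]]
ft_force: [3.1, -0.6, 2.2]
grip_width: 0.0006
finger_force: 1.4
```

>>> apply_moves:
  moves:
    - [-0.0052, 0, 0.0042, 0, 0, 0, 0]
    - [-0.0052, 0, 0.0042, 0, 0, 0, 0]
    - [-0.0052, 0, 0.0042, 0, 0, 0, 0]
    - [-0.0052, 0, 0.0042, 0, 0, 0, 0]
    - [-0.0052, 0, 0.0042, 0, 0, 0, 0]
    - [-0.0052, 0, 0.0042, 0, 0, 0, 0]
    - [-0.0043, 0, 0.0047, 0, 0, 0, 0]
    - [-0.0043, 0, 0.0047, 0, 0, 0, 0]
    - [-0.0043, 0, 0.0047, 0, 0, 0, 0]
    - [-0.0043, 0, 0.0047, 0, 0, 0, 0]
    - [-0.0043, 0, 0.0047, 0, 0, 0, 0]
    - [-0.0043, 0, 0.0047, 0, 0, 0, 0]

```text
clock: 11.0
tcp_pos: [0.5219, -0.1827, 0.4071]
orientation: [[0.991, -0.134, -0.008], [-0.134, -0.991, 0.002], [-0.008, -0.001, -1.0]]
ft_force: [-5.3, 0.6, 6.8]
grip_width: 0.0003
finger_force: 4.3
```

```bash
python3 - <<'E'
from h import *
from plant import manip
c=manip.camera("side");t=manip.camera("top")
cv2.imwrite("pics/s4.png",np.hstack([cv2.resize(x,(400,400),interpolation=cv2.INTER_CUBIC) for x in (c["image"][110:250,220:360],t["image"][140:280,260:400])]))
E
```

```text
(no output)
```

View pics/s4.png

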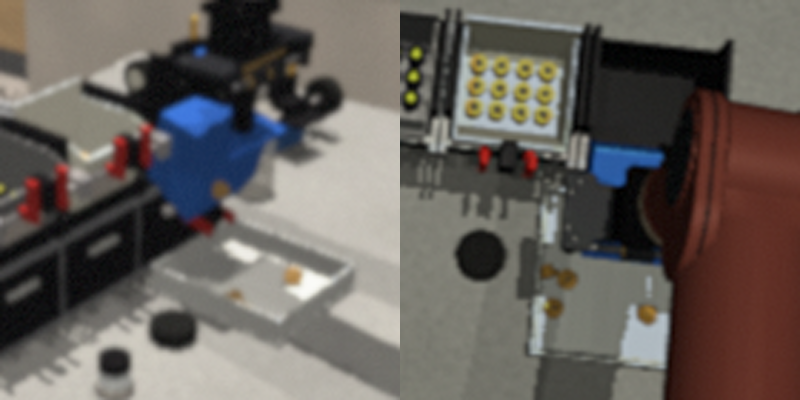

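The hubs are landing in the tray: four show at about (545,272), (567,278), (553,308) and (648,315), and one is on the lip at (222,187) in the side view. I'll press on to the stop.

>>> apply_moves:
  moves:
    - [-0.0023, 0, 0.0045, 0, 0, 0, 0]
    - [-0.0023, 0, 0.0045, 0, 0, 0, 0]
    - [-0.0023, 0, 0.0045, 0, 0, 0, 0]
    - [-0.0023, 0, 0.0045, 0, 0, 0, 0]
    - [-0.0023, 0, 0.0045, 0, 0, 0, 0]
    - [-0.0023, 0, 0.0045, 0, 0, 0, 0]
    - [-0.0023, 0, 0.0045, 0, 0, 0, 0]

```text
clock: 11.8
tcp_pos: [0.5066, -0.1806, 0.3774]
orientation: [[0.991, -0.134, -0.005], [-0.134, -0.991, 0.001], [-0.005, -0.0, -1.0]]
ft_force: [-10.9, 4.2, 43.4]
grip_width: 0.0007
finger_force: 21.4
```

The force rose to 43 N at the expected height, so the bin is on its stop. I'll lift off and move clear.

>>> apply_moves:
  moves:
    - [0, 0, -0.01, 0, 0, 0, 0]
    - [0, 0, -0.03, 0, 0, 0, 0]
    - [0, 0, -0.04, 0, 0, 0, 0]
    - [0, 0, -0.04, 0, 0, 0, 0]
    - [0, 0.04, 0, 0, 0, 0, 0]
    - [0, 0.04, 0, 0, 0, 0, 0]
    - [0, 0.04, 0, 0, 0, 0, 0]
    - [0, 0.04, 0, 0, 0, 0, 0]
    - [0, 0.04, 0, 0, 0, 0, 0]
    - [0, 0.04, 0, 0, 0, 0, 0]
    - [-0.01, 0.04, 0, 0, 0, 0, 0]
    - [-0.01, 0.04, 0, 0, 0, 0, 0]
    - [0, 0, 0, 0, 0, 0, 0]
    - [0, 0, 0, 0, 0, 0, 0]

```text
clock: 13.2
tcp_pos: [0.4445, -0.4961, 0.494]
orientation: [[0.991, -0.136, -0.007], [-0.136, -0.991, 0.003], [-0.007, -0.003, -1.0]]
ft_force: [0.7, 0.7, 0.7]
grip_width: 0.0004
finger_force: 0.0
```

```bash
python3 - <<'E'
from h import *
from plant import manip
c=manip.camera("side");t=manip.camera("top")
cv2.imwrite("pics/s5.png",np.hstack([cv2.resize(x,(400,400),interpolation=cv2.INTER_CUBIC) for x in (c["image"][110:250,220:360],t["image"][140:280,240:380])]))
P=pts(t);h=cv2.cvtColor(t["image"],cv2.COLOR_BGR2HSV)
m=((h[...,0]>100)&(h[...,0]<125)&(h[...,1]>120)&(P[...,2]>.12)&(P[...,2]<.34)).astype(np.uint8);m[:, :310]=0;m[:,390:]=0;m[:140]=0;m[250:]=0
rx=np.array([.991,-.134,0]);ry=np.array([.134,.991,0])
p=P[m>0]-[.6315,-.1966,.155];d=np.stack([p@rx,p@ry,p[:,2]],1);d=d[abs(d[:,1])<.045]
e=d[(d[:,0]>-.135)&(d[:,0]<-.06)];f=np.polyfit(e[:,0],e[:,2],1);print(len(e),"q",np.pi/2+np.arctan(f[0]))
b=((h[...,0]>8)&(h[...,0]<28)&(h[...,1]>120)).astype(np.uint8);b[:200]=0;b[280:]=0;b[:,:295]=0;b[:,370:]=0
blobs(b,P,"hub")
z=P[...,2];M=np.zeros_like(m);M[200:275,295:370]=((z>.03)&(z<.046))[200:275,295:370]
print(cv2.minAreaRect(P[M>0][:,:2].astype(np.float32)))
E
```

```text
821 q 2.0941982080654
hub [315.6 236.4] [310, 233, 11, 8, 45] med [ 0.497 -0.127  0.019] min [ 0.484 -0.139  0.009] max [ 0.504 -0.106  0.029]
hub [315.2 247.2] [315, 246, 2, 3, 4] med [ 0.458 -0.121  0.019] min [ 0.456 -0.123  0.016] max [ 0.463 -0.12   0.023]
hub [349.  251.3] [347, 249, 5, 5, 22] med [ 0.444 -0.236  0.022] min [ 0.438 -0.241  0.014] max [ 0.451 -0.228  0.028]
((0.4951573312282562, -0.1630004197359085), (0.22636516392230988, 0.1994265615940094), 82.75049591064453)
```

View pics/s5.png

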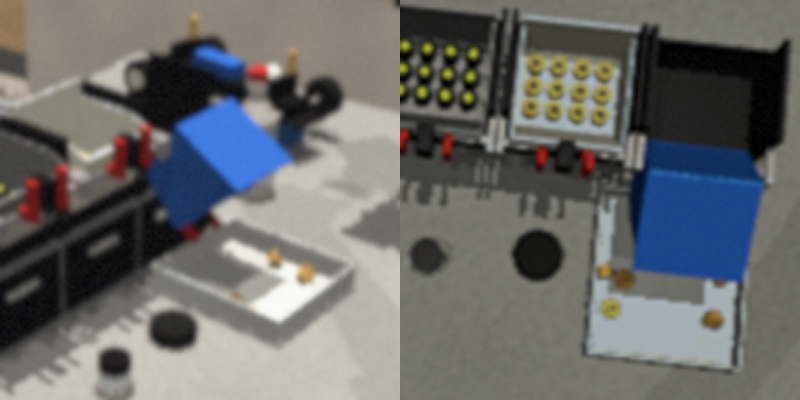

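Five hubs are in the tray, at (605,271), (623,278), (611,308), (712,318) and (720,281), the last partly under the bin. The bin is at about 2.09 rad, the tray's corner pixels are unchanged, the other bins are shut and the arm is clear.

```bash
python3 -c "
from plant import manip
print(manip.sign_off())"
```

```text
the job is handed in; nothing more can be done
None
```

The job is handed in: the blue bin hangs tipped at its stop (measured about 2.09 rad), all five brass hubs are in the tray, the tray has not moved and the other two bins are shut; the fingertips pressed with about 43 N for a moment at the stop.

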